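# Bring the batter spout forward over the griddle plate

### The arm

A 6-joint arm with a two-finger parallel gripper is mounted at the origin on the work surface. World frame = base frame: x ahead of the robot, y to its left, z up, the work surface at z = 0. Lengths are in m, angles in rad, forces in N, time in s.
With the tool pointing down it reaches from about 0.3 to 0.875 m from the base axis. Payload 6.4 kg.
Tool frame: the origin (TCP) lies between the finger pads; the fingertips stand ctrl.tip_extent ahead of it and the grasp point (between the pads) is the TCP (ctrl.tip_extent is the distance from the TCP to the fingertips, in m); z points along the fingers, y is the line along which they close (so a half turn about z gives the same grasp; the last joint's range is limited). The gripper opens to 85 mm and grips with 20 to 120 N. Pads are 22 mm wide; open, the fingers measure 114 mm over their backs; the gripper's body (76 mm by 85 mm) begins 54 mm behind the grasp point. The pads swing forward as they close: fully open they stand 13 mm farther back than shut.
Start: joints at [-1.411, 0.181, 1.607, -0, 1.354, -0.206], TCP at [0.206, -0.537, 0.25] pointing down, gripper open.
Joint ranges: [-2.99, 2.99], [-0.89, 2.07], [0.3, 2.58], [-1.14, 4.28], [0, 2.63], [-3.12, 3.12]. Speed limits (rad/s): [2.57, 2.57, 3.01, 3.14, 3.14, 3.14].

### API

Orientations are given as a unit quaternion [w, x, y, z].
In Python, from bench import ctrl gives the robot as it stands.
- The arm moves only by the tool send_rows, never from a script. Its arguments are lists of equal length, an entry for each row: "dr": the turn, a rotation vector about the tool's x, y, z in units of 6 degrees (1.0 is 6 degrees), a list of three; "xyz": the shift along the tool's x, y, z in cm, a list of three; "jaw": the opening in per cent of the stroke, from 0 (shut) to 100 (fully open). In form: {"dr": [[wx, wy, wz], ...], "xyz": [[dx, dy, dz], ...], "jaw": [jaw, ...]}. A call has exactly 8 rows; each row is the pose to reach, as a shift and turn from the pose commanded when the call began, along the tool's axes at that moment; what a row does not reach only later rows make up. A row lasts 1/8 s, in which the tool goes at most 62.5 mm and 10.7 degrees, less where a joint would pass 70% of its speed; a pose out of reach is approached as far as the arm can. A call with a gripper value outside its range is refused whole. The fingers move at their own pace and stop on an object; the grip force is fixed at half the most. Time passes only in rows, so rows that repeat a pose let the fingers close, or fill a call up. It gives the time, the measured TCP pose, the force, the opening and the grip force at its end, in the units of the state.
- ctrl.get_obs(): the state, without advancing time (a new reading comes with each control period).
- ctrl.camera(name): name is "side" or "top" or "wrist"; returns the picture (384x512x3 uint8, red, green, blue); there is no depth.
- ctrl.calibration(name): a dict with "camera_matrix" (3x3 intrinsics, pixels), "world_from_camera" (4x4, takes a point from camera to world coordinates). Camera axes: x right, y up, looking along -z (the intrinsics and any distortion apply to the point x, -y, -z); pixel columns grow to the right and rows downward; lengths in m; the calibration is good to about 2 mm. A picture is of the moment at which its call begins: read the wrist's pose just before it. calibration takes no time and is no camera call; for the wrist camera it gives the pose at the moment of the call.
- ctrl.hand_in(): hands the job in; it is judged then, once.
The state is a dict: "time_s": time; "q": joint angles; "dq": joint speeds; "joint_efforts": joint torques, N m; "eef_pos": TCP position; "eef_rot": TCP orientation; "wrist_force": force on the tool from outside, world axes, zero at the start; "torque": the same for the moment, N m; "opening": opening from 0.0 (shut) to 1.0 (fully open); "grasp_force": force on a finger pad.
Only numpy, scipy, OpenCV 4.12 (cv2) and the standard library are available. Lean on these libraries where they do the work, as an engineer would, in place of code of your own. Each camera call takes 0.05 s, during which the arm holds its last target. There are 200 camera calls.

### The job

The batter spout was drawn back for cleaning and the eccentric cam beside its slide is holding it there. Using the fingertips only, push the cam's lever round, either way, until the low point of the cam faces the slide's roller; then push the slide forward by its upright push plate until the roller rests on the cam and the nozzle stands over the middle of its griddle plate. Grip nothing, do not force the slide or the lever, and leave the tub, the beaker and the scraper as they are.

Things in the scene. Friction and masses are not known exactly. Their poses are not given: they have to be found in the camera images.
- station: depositing station bolted to the bench: grey base plate 220 x 220 x 12 mm with cam and spout slide, and beyond it a bed of three black griddle plates (tops z = 26 mm). Origin on the bench top, 50 mm left of the cam's axis; x = forward, towards the plates, y = left. The slide runs along y = +50 mm through two fixed saddles (x = -15 to 20 and 50 to 85, tops z = 70). Frame of all z and x, y below
- cam (a joint): turn of the cam, rad, anticlockwise from above. 0 or 6.283: lever and high lobe point to +x, low point faces the roller. 3.14: high point faces the roller. Starts at 2.1 to 4.18; no stop or detent; friction 0.45 N m holds it (6 N at the grip). Steel disc, 80 mm diameter, z = 62 to 74 mm, pivoted 16 mm off centre: reaches 56 mm from the axis on the high side, 24 on the low
- spout_slide (a joint): travel of the spout slide along the station's x, m, 0 = fully back. Starts at 0 to 0.008. The cam stops the roller at 0.012 with its high point to the roller, at 0.044 with its low point. Friction about 4 N holds it, no spring. Pushing the slide does not turn the cam
- cam_pivot (a point): on the cam's axis, mid thickness of the disc, at (0, -50, 68) mm in the station's frame; fixed
- lever_grip (a point): on the axis of the lever's upright black round grip, 75 mm from the cam's axis, over the high lobe, at z = 110 mm. The grip is 18 mm in diameter, z = 86 to 130 mm, at the end of a flat lever (18 mm wide, z = 78 to 86 mm, reaching 84 mm from the axis). Moves with the cam
- lobe (a point): on the rim of the cam disc at its high point, 56 mm from the axis, mid thickness; moves with the cam
- roller (a point): centre of the slide's follower roller, 22 mm in diameter, upright axis, on a side arm of the slide, level with the cam disc and straight behind the cam's axis (station y = -50 mm); moves with the slide
- push_face (a point): on the rear (robot side) face of the slide's upright push plate, mid width, at z = 100 mm. The plate is 50 mm wide (y), 6 mm thick (x) and stands from z = 58 to 125 mm at the rear end of the slide bar; push it towards +x; moves with the slide
- nozzle (a point): mouth of the copper nozzle under the brass spout block (36 mm square, top at z = 94 mm) at the slide's front end, 230 mm ahead of push_face; moves with the slide
- plate_centre (a point): centre of the baking face of the middle griddle plate, which the nozzle must stand over; fixed
- tub: a white plastic tub, open, 92 mm in diameter, 70 mm high, loose on the bench to the right of the station; origin at the centre of its underside. To be left alone
- beaker: a steel beaker, open, 68 mm in diameter, 95 mm high, loose on the bench to the left of the station; origin at the centre of its underside. To be left alone
- scraper: a spatula-shaped scraper 200 mm long lying across the bench between the robot and the station, 20 mm high, blade 65 mm wide; origin under its middle. To be left alone

How it is judged:
By the outcome, as a careful person would: the job done as asked, in the order asked, and still so for the second after the job is handed in, with the robot touching nothing.
It also fails if it takes over 51 s, if anything falls off the work surface, if the arm or the gripper's body presses on something with over 40 N, if the wrist force passes 120 N, or if a joint passes its speed limit or range.

## Working session

There is one attempt and no reset: what is moved stays moved. The work goes in short steps, Python scripts to look and compute and a tool call to move; the robot and the scene stay as the last step left them, time stands still between calls to the robot, and variables do not carry over. Pictures are saved under pics/ and viewed, at most 13 in all, crops included, and the job is handed in when it is done.

Besides the shell and the picture viewer there is one more tool, called after ">>>" as a command line: name --argument value ..., lists and objects as JSON in quotes. send_rows: Moves the arm, as the interface text tells. Its arguments: {"type":"object","properties":{"dr":{"type":"array","items":{"type":"array","items":{"type":"number"}}},"xyz":{"type":"array","items":{"type":"array","items":{"type":"number"}}},"jaw":{"type":"array","items":{"type":"number"}}},"required":["dr","xyz","jaw"]}

```bash
mkdir -p pics; ls; cat > h.py <<'E'
import numpy as np, cv2
from bench import ctrl
def snap(n,f):
    im=ctrl.camera(n); cv2.imwrite('pics/'+f,im[:,:,::-1].copy()); return im
def ray(c,u,v):
    K=np.array(c['camera_matrix']);T=np.array(c['world_from_camera'])
    d=np.linalg.inv(K)@[u,v,1]; d=T[:3,:3]@(d*[1,-1,-1]); return T[:3,3],d/np.linalg.norm(d)
def onz(c,u,v,z):
    o,d=ray(c,u,v); return o+d*(z-o[2])/d[2]
def proj(c,p):
    K=np.array(c['camera_matrix']);T=np.array(c['world_from_camera'])
    q=T[:3,:3].T@(np.array(p)-T[:3,3]); q=K@(q*[1,-1,-1]); return q[:2]/q[2]
def meet(c1,p1,c2,p2):
    o1,d1=ray(c1,*p1);o2,d2=ray(c2,*p2)
    s=np.linalg.lstsq(np.c_[d1,-d2],o2-o1,rcond=None)[0]
    a=o1+s[0]*d1;b=o2+s[1]*d2; return (a+b)/2,np.linalg.norm(a-b)
E
python3 - <<'E'
from h import *
for n in['top','side']:
    snap(n,n+'0.png'); c=ctrl.calibration(n); print(n,{k:np.round(v,3).tolist() for k,v in c.items()})
print(ctrl.get_obs(),ctrl.tip_extent)
E
```

```text
pics
top {'camera_matrix': [[409.297, 0.0, 256.706], [0.0, 409.297, 190.285], [0.0, 0.0, 1.0]], 'world_from_camera': [[-0.115, 0.97, -0.215, 0.378], [-0.993, -0.113, 0.022, -0.003], [-0.003, 0.217, 0.976, 0.969], [0.0, 0.0, 0.0, 1.0]]}
side {'camera_matrix': [[423.967, 0.0, 253.363], [0.0, 423.967, 189.379], [0.0, 0.0, 1.0]], 'world_from_camera': [[-0.964, 0.152, -0.216, 0.379], [-0.263, -0.484, 0.835, 0.778], [0.023, 0.862, 0.507, 0.566], [0.0, 0.0, 0.0, 1.0]]}
{'time_s': 0.1, 'q': array([-1.41131389e+00,  1.81457938e-01,  1.60792605e+00, -4.70898573e-05,
        1.35382459e+00, -2.06275049e-01]), 'dq': array([-2.84602559e-04, -2.75897854e-03, -1.22217977e-03, -2.40459761e-04,
       -8.65513389e-04,  6.78767664e-05]), 'joint_efforts': array([ 1.80986149e-06, -4.45875227e+01, -3.52239239e+01, -1.47700225e-04,
        4.13517613e-03,  3.63298614e-05]), 'eef_pos': array([ 0.20559053, -0.5364699 ,  0.24947047]), 'eef_rot': array([-8.08278920e-04,  9.83322990e-01,  1.81866005e-01, -4.08088916e-06]), 'wrist_force': array([-0.03495309, -0.91723867, -0.49490291]), 'torque': array([ 0.00082328,  0.01457741, -0.00513003]), 'grasp_force': 0.0, 'opening': 1.0034745888625012} 0.019
```

View pics/top0.png

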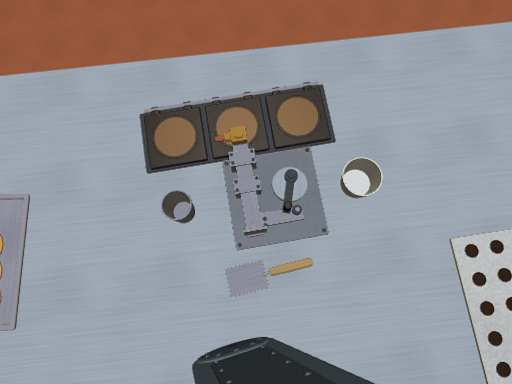

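View pics/side0.png

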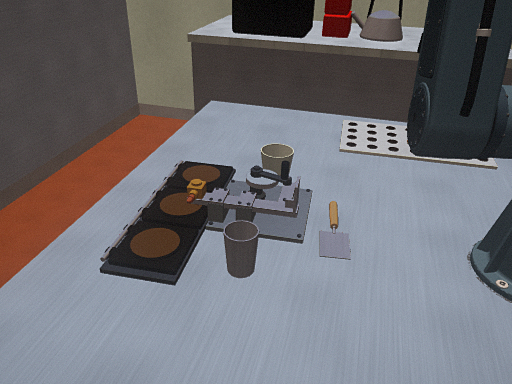

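The top view shows the station with the cam hub near (291,176), the lever grip near (288,207), the roller near (297,210), the push plate near (255,231) and the spout near (238,133). The beaker is at left, the tub at right and the scraper in front. I'll enlarge both views to get exact pixels.

```bash
python3 - <<'E'
import cv2,numpy as np
a=cv2.imread('pics/top0.png')[75:255,200:340]; b=cv2.imread('pics/side0.png')[140:250,180:330]
cv2.imwrite('pics/tc.png',cv2.resize(a,None,fx=3.3,fy=3.3,interpolation=2))
cv2.imwrite('pics/sc.png',cv2.resize(b,None,fx=5,fy=5,interpolation=2))
E
```

```text
(no output)
```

View pics/tc.png

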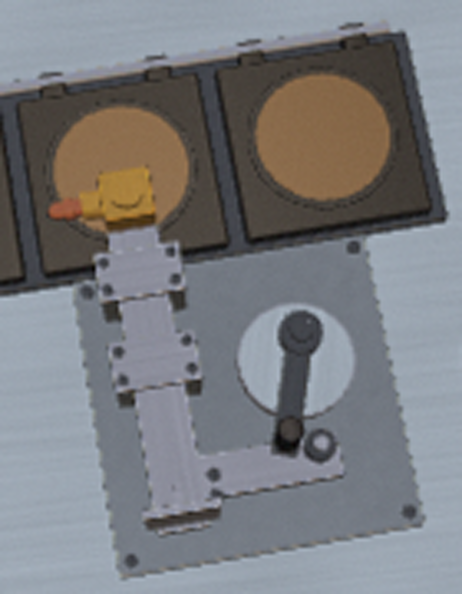

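View pics/sc.png

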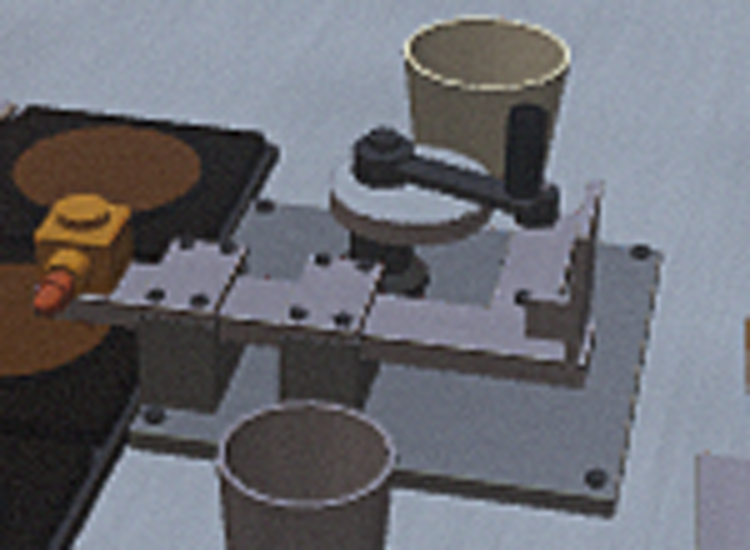

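```bash
cat > m.py <<'E'
from h import *
ct=ctrl.calibration('top');cs=ctrl.calibration('side')
T=lambda p:(200+p[0]/3.3,75+p[1]/3.3); S=lambda p:(180+p[0]/5,140+p[1]/5)
P={'FL':((88,292),(155,414)),'FR':((354,247),(265,207)),'RL':((131,561),(597,478)),'RR':((409,512),(640,252)),
'hub':((300,328),(383,138)),'grip':((290,430),(527,110)),'brasstop':((127,195),(83,205)),'pplateL':((147,520),(582,372)),'pplR':((219,512),(600,185))}
R={k:meet(ct,T(a),cs,S(b)) for k,(a,b) in P.items()}
for k,(p,e) in R.items(): print(k,p.round(4),round(e,4))
E
python3 - <<'E'
from m import *
b={k:onz(ct,*T(P[k][0]),.014) for k in('FL','FR','RL','RR')}
for k in b:print(k,b[k].round(4), onz(cs,*S(P[k][1]),.014).round(4))
d=[(b['FL']-b['RL']),(b['FR']-b['RR'])]; print([np.degrees(np.arctan2(x[1],x[0])) for x in d],[np.linalg.norm(x) for x in d])
y=[(b['FL']-b['FR']),(b['RL']-b['RR'])]; print([np.degrees(np.arctan2(-x[0],x[1])) for x in y])
for n,z in(('hub',.09),('grip',.13)): print(n,onz(ct,*T(P[n][0]),z).round(4),onz(cs,*S(P[n][1]),z).round(4))
E
```

```text
FL [0.665  0.0406 0.0132] 0.002
FR [ 0.6769 -0.1591  0.0113] 0.0011
RL [0.4652 0.0299 0.0135] 0.0014
RR [ 0.4773 -0.1698  0.0129] 0.002
hub [ 0.5991 -0.1018  0.0936] 0.0008
grip [ 0.5258 -0.0826  0.129 ] 0.0026
brasstop [0.7087 0.004  0.0936] 0.0058
pplateL [0.4826 0.0144 0.0569] 0.0082
pplR [ 0.4813 -0.0319  0.1234] 0.0053
FL [0.6638 0.0404 0.014 ] [0.6657 0.0415 0.014 ]
FR [ 0.6755 -0.1587  0.014 ] [ 0.676  -0.1547  0.014 ]
RL [0.4644 0.0298 0.014 ] [0.4658 0.0305 0.014 ]
RR [ 0.4762 -0.1696  0.014 ] [ 0.478  -0.1679  0.014 ]
[np.float64(3.053341205978943), np.float64(3.1439315804780223)] [np.float64(0.19961698698908892), np.float64(0.19961953389062573)]
[np.float64(3.3670714918127618), np.float64(3.3659169480182016)]
hub [ 0.5995 -0.1022  0.09  ] [ 0.6012 -0.1085  0.09  ]
grip [ 0.5243 -0.0826  0.13  ] [ 0.5268 -0.0809  0.13  ]
```

```bash
cat > w.py <<'E'
from h import *
from scipy.spatial.transform import Rotation as Ro
A=np.radians(3.25); Z=Ro.from_rotvec([0,0,A]); PV=np.array([.599,-.102,0]); O=PV+Z.apply([0,.05,0])
tool=Z*Ro.from_rotvec([np.pi,0,0])   # tool x = station x, tool y = station -y, z down
def s2w(p): return O+Z.apply(np.array(p)/1000)   # station mm -> world
def w2s(p): return Z.inv().apply(np.array(p)-O)*1000
def state():
    o=ctrl.get_obs(); q=o['eef_rot']; return o,np.array(o['eef_pos']),Ro.from_quat([q[1],q[2],q[3],q[0]])
def rows(pts):
    o,p,r=state(); print('t',o['time_s'],'tcp st',w2s(p).round(1),'F',o['wrist_force'].round(1))
    print('dr',np.round(np.degrees((r.inv()*tool).as_rotvec())/6,2))
    for x in pts: print(x,np.round(r.inv().apply(s2w(x)-p)*100,2))
def fin(th,gap=0):
    th=np.radians(th); t=np.array([np.sin(th),-np.cos(th)]); s=min(11/max(abs(t[0]),1e-6),14.5/max(abs(t[1]),1e-6))
    return np.array([0,-50])+75*np.array([np.cos(th),np.sin(th)])-t*(9+s+gap)
E
python3 - <<'E'
from w import *
f=fin(162,18); print(f); rows([[*f,250],[*f,125]])
ct=ctrl.calibration('top')
print('roller st',w2s(onz(ct,200+320/3.3,75+443/3.3,.08)),'tub',w2s(onz(ct,362,177,.07)))
E
```

```text
[-84.38403317 -67.00225136]
t 0.1 tcp st [-417.4 -461.5  249.5] F [-0.  -0.9 -0.5]
dr [-0.02 -0.    2.95]
[np.float64(-84.38403316563723), np.float64(-67.00225136184808), 250] [ 43.72 -27.45   0.  ]
[np.float64(-84.38403316563723), np.float64(-67.00225136184808), 125] [ 43.72 -27.43  12.5 ]
roller st [-77.19426329 -49.68862357  80.        ] tub [ -28.17292704 -210.21232615   70.        ]
```

>>> send_rows --dr '[[0,0,0.5],[0,0,1],[0,0,1.5],[0,0,2],[0,0,2.5],[0,0,2.95],[0,0,2.95],[0,0,2.95]]' --xyz '[[5,-3.2,0],[10,-6.4,0],[15,-9.5,0],[20,-12.7,0],[25,-15.8,0],[30,-19,0],[35,-22,0],[39,-24.6,0]]' --jaw '[0,0,0,0,0,0,0,0]'

```text
time_s: 1.1
eef_pos: [0.4828, -0.1656, 0.2501]
eef_rot: [-0.0, 1.0, 0.029, -0.0]
wrist_force: [-0.3, -0.3, 0.1]
opening: 0.001
grasp_force: 0.0
```

```bash
python3 - <<'E'
from w import *
f=fin(162,18); rows([[*f,180],[*f,125]])
E
```

```text
t 1.1 tcp st [-119.7 -106.9  250.1] F [-0.3 -0.3  0.1]
dr [-0.    0.    0.01]
[np.float64(-84.38403316563723), np.float64(-67.00225136184808), 180] [ 3.53 -3.99  7.01]
[np.float64(-84.38403316563723), np.float64(-67.00225136184808), 125] [ 3.53 -3.99 12.51]
```

>>> send_rows --dr '[[0,0,0],[0,0,0],[0,0,0],[0,0,0],[0,0,0],[0,0,0],[0,0,0],[0,0,0]]' --xyz '[[2,-2,0],[3.5,-4,0],[3.5,-4,3],[3.5,-4,6],[3.5,-4,8],[3.5,-4,8],[3.5,-4,8],[3.5,-4,8]]' --jaw '[0,0,0,0,0,0,0,0]'

```text
time_s: 2.1
eef_pos: [0.5153, -0.1262, 0.1715]
eef_rot: [0.0, 1.0, 0.028, 0.001]
wrist_force: [0.3, -0.1, 0.0]
opening: -0.0
grasp_force: 0.0
```

```bash
python3 - <<'E'
from w import *
a=snap('wrist','w1.png'); b=snap('side','s1.png')[100:250,180:380]
b=cv2.resize(b,(512,384),interpolation=2); cv2.imwrite('pics/ws.png',cv2.resize(np.vstack([a,b])[:,:,::-1],None,fx=.78,fy=.78))
rows([])
E
```

```text
t 2.2 tcp st [-85.2 -69.3 171.3] F [ 0.3  0.2 -0.2]
dr [ 0.01 -0.01  0.  ]
```

View pics/ws.png

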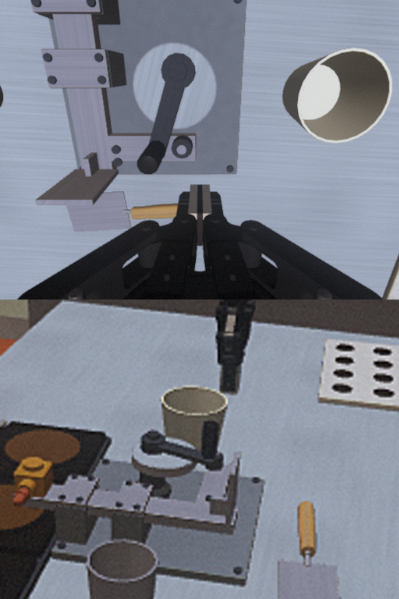

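The wrist picture shows the grip top at about (192,205), left of the closed fingers, and the hub at about (228,86), with the tub well clear.

```bash
python3 - <<'E'
from w import *
c=ctrl.calibration('wrist'); print('grip',w2s(onz(c,195,202,.13)),'hub',w2s(onz(c,228,86,.094)))
f=fin(162,14)
rows([[*f,171],[*f,125]]+[[*fin(a),125] for a in range(160,-1,-10)])
E
```

```text
grip [-63.07200514 -31.19648381 130.        ] hub [  5.10853457 -50.43707018  94.        ]
t 2.2 tcp st [-85.2 -69.3 171.3] F [ 0.3  0.2 -0.2]
dr [ 0.01 -0.01  0.  ]
[np.float64(-83.14796518813745), np.float64(-63.19802529666747), 171] [ 0.2  -0.61  0.03]
[np.float64(-83.14796518813745), np.float64(-63.19802529666747), 125] [ 0.2  -0.61  4.63]
[np.float64(-78.83269624573408), np.float64(-47.305722837648005), 125] [ 0.63 -2.2   4.62]
[np.float64(-77.82348418708247), np.float64(-34.794228634059955), 125] [ 0.73 -3.46  4.62]
[np.float64(-74.2384217211022), np.float64(-21.794618780116647), 125] [ 1.09 -4.75  4.62]
[np.float64(-66.10347071456125), np.float64(-7.561851196205582), 125] [ 1.9  -6.18  4.62]
[np.float64(-56.294228634059934), np.float64(4.101052322747023), 125] [ 2.88 -7.34  4.62]
[np.float64(-45.108744336498326), np.float64(13.395092692083882), 125] [ 4.   -8.27  4.62]
[np.float64(-32.886883102129644), np.float64(20.358151089120106), 125] [ 5.22 -8.97  4.63]
[np.float64(-19.999999999999996), np.float64(25.0), 125] [ 6.51 -9.43  4.63]
[np.float64(-6.8396564520900895), np.float64(27.363011862711083), 125] [ 7.83 -9.67  4.63]
[np.float64(6.194277162351984), np.float64(27.558800425802374), 125] [ 9.13 -9.69  4.63]
[np.float64(18.70577136594006), np.float64(25.802758244918785), 125] [10.38 -9.51  4.63]
[np.float64(30.31467073841965), np.float64(22.468517664052285), 125] [11.54 -9.18  4.63]
[np.float64(40.6682447467445), np.float64(18.21276023309756), 125] [12.58 -8.76  4.64]
[np.float64(52.08032638058333), np.float64(9.794228634059941), 125] [13.72 -7.91  4.64]
[np.float64(62.121196872152176), np.float64(-1.3912556635016706), 125] [14.72 -6.79  4.64]
[np.float64(69.74100665664048), np.float64(-13.613116897870352), 125] [15.49 -5.57  4.64]
[np.float64(75.0), np.float64(-26.5), 125] [16.01 -4.28  4.65]
```

>>> send_rows --dr '[[0,0,0],[0,0,0],[0,0,0],[0,0,0],[0,0,0],[0,0,0],[0,0,0],[0,0,0]]' --xyz '[[0.3,-0.2,1.5],[0.3,-0.2,3],[0.3,-0.2,4.6],[0.4,-1.0,4.6],[0.6,-1.8,4.6],[0.7,-2.4,4.6],[0.8,-3.0,4.6],[0.9,-3.5,4.6]]' --jaw '[0,0,0,0,0,0,0,0]'

```text
time_s: 3.2
eef_pos: [0.5224, -0.0913, 0.125]
eef_rot: [0.002, 1.0, 0.029, 0.001]
wrist_force: [0.5, -7.3, -2.4]
opening: -0.004
grasp_force: 3.0
```

```bash
python3 - <<'E'
from w import *
b=snap('side','s2.png'); t=snap('top','t2.png')
rows([[*fin(a),125] for a in range(150,-1,-10)])
E
```

```text
t 3.3 tcp st [-75.9 -34.6 125.1] F [-0.3 -4.5 -2.1]
dr [ 0.02 -0.02  0.01]
[np.float64(-77.82348418708247), np.float64(-34.794228634059955), 125] [-0.19  0.02  0.01]
[np.float64(-74.2384217211022), np.float64(-21.794618780116647), 125] [ 0.17 -1.28  0.01]
[np.float64(-66.10347071456125), np.float64(-7.561851196205582), 125] [ 0.99 -2.7   0.  ]
[np.float64(-56.294228634059934), np.float64(4.101052322747023), 125] [ 1.97 -3.86  0.  ]
[np.float64(-45.108744336498326), np.float64(13.395092692083882), 125] [ 3.09 -4.79  0.  ]
[np.float64(-32.886883102129644), np.float64(20.358151089120106), 125] [ 4.31 -5.49  0.  ]
[np.float64(-19.999999999999996), np.float64(25.0), 125] [ 5.6  -5.95  0.  ]
[np.float64(-6.8396564520900895), np.float64(27.363011862711083), 125] [ 6.91 -6.19  0.  ]
[np.float64(6.194277162351984), np.float64(27.558800425802374), 125] [ 8.22 -6.21  0.01]
[np.float64(18.70577136594006), np.float64(25.802758244918785), 125] [ 9.47 -6.03  0.01]
[np.float64(30.31467073841965), np.float64(22.468517664052285), 125] [ 1.063e+01 -5.690e+00  1.000e-02]
[np.float64(40.6682447467445), np.float64(18.21276023309756), 125] [ 1.166e+01 -5.270e+00  1.000e-02]
[np.float64(52.08032638058333), np.float64(9.794228634059941), 125] [12.81 -4.43  0.02]
[np.float64(62.121196872152176), np.float64(-1.3912556635016706), 125] [13.81 -3.31  0.02]
[np.float64(69.74100665664048), np.float64(-13.613116897870352), 125] [14.57 -2.08  0.03]
[np.float64(75.0), np.float64(-26.5), 125] [15.09 -0.79  0.03]
```

>>> send_rows --dr '[[0,0,0],[0,0,0],[0,0,0],[0,0,0],[0,0,0],[0,0,0],[0,0,0],[0,0,0]]' --xyz '[[0.1,-0.6,0],[0.35,-1.3,0],[0.75,-2.0,0],[1.15,-2.7,0],[1.65,-3.3,0],[2.15,-3.9,0],[2.7,-4.35,0],[3.3,-4.8,0]]' --jaw '[0,0,0,0,0,0,0,0]'

```text
time_s: 4.3
eef_pos: [0.5511, -0.0409, 0.1245]
eef_rot: [0.001, 1.0, 0.029, -0.001]
wrist_force: [-4.4, -4.3, -0.7]
opening: -0.002
grasp_force: 2.5
```

```bash
python3 - <<'E'
from w import *
b=snap('side','s3.png')[140:250,180:330]; t=snap('top','t3.png')[75:255,200:340]
cv2.imwrite('pics/c3.png',np.hstack([cv2.resize(t,(350,450)),cv2.resize(b,(450,450*110//150)) if 0 else cv2.resize(b,(450,450))])[:,:,::-1])
rows([[*fin(a),125] for a in range(110,-1,-10)])
E
```

```text
t 4.4 tcp st [-43.9  14.4 124.4] F [-2.1 -1.4 -0.7]
dr [0.   0.01 0.01]
[np.float64(-45.108744336498326), np.float64(13.395092692083882), 125] [-0.12  0.1  -0.06]
[np.float64(-32.886883102129644), np.float64(20.358151089120106), 125] [ 1.1  -0.6  -0.06]
[np.float64(-19.999999999999996), np.float64(25.0), 125] [ 2.39 -1.06 -0.06]
[np.float64(-6.8396564520900895), np.float64(27.363011862711083), 125] [ 3.7  -1.3  -0.06]
[np.float64(6.194277162351984), np.float64(27.558800425802374), 125] [ 5.01 -1.32 -0.06]
[np.float64(18.70577136594006), np.float64(25.802758244918785), 125] [ 6.26 -1.14 -0.06]
[np.float64(30.31467073841965), np.float64(22.468517664052285), 125] [ 7.42 -0.81 -0.06]
[np.float64(40.6682447467445), np.float64(18.21276023309756), 125] [ 8.45 -0.38 -0.06]
[np.float64(52.08032638058333), np.float64(9.794228634059941), 125] [ 9.59  0.46 -0.06]
[np.float64(62.121196872152176), np.float64(-1.3912556635016706), 125] [10.6   1.58 -0.07]
[np.float64(69.74100665664048), np.float64(-13.613116897870352), 125] [11.36  2.81 -0.07]
[np.float64(75.0), np.float64(-26.5), 125] [11.88  4.1  -0.07]
```

View pics/c3.png

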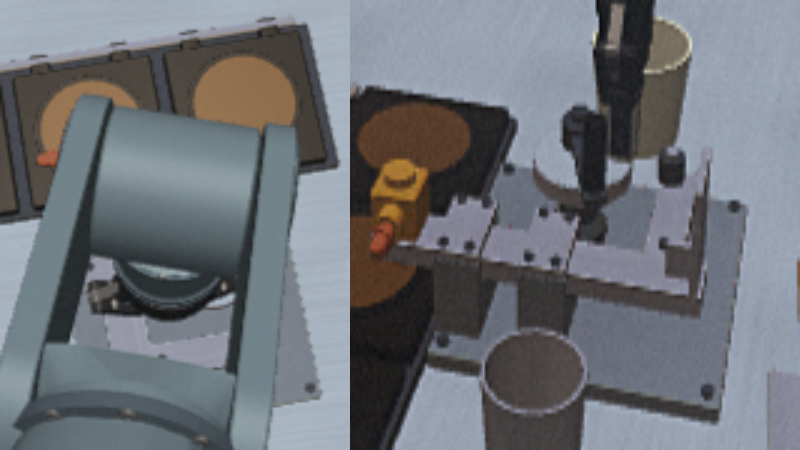

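The side view shows the lever at roughly 110° with the finger behind the grip, so the push is working. I'll continue round.

>>> send_rows --dr '[[0,0,0],[0,0,0],[0,0,0],[0,0,0],[0,0,0],[0,0,0],[0,0,0],[0,0,0]]' --xyz '[[0.5,-0.35,0],[1.2,-0.65,0],[1.9,-0.9,0],[2.6,-1.1,0],[3.3,-1.25,0],[4.0,-1.3,0],[4.7,-1.3,0],[5.4,-1.25,0]]' --jaw '[0,0,0,0,0,0,0,0]'

```text
time_s: 5.4
eef_pos: [0.6036, -0.0258, 0.1242]
eef_rot: [0.001, 1.0, 0.028, -0.002]
wrist_force: [-7.8, -6.4, 2.5]
opening: 0.001
grasp_force: 4.2
```

>>> send_rows --dr '[[0,0,0],[0,0,0],[0,0,0],[0,0,0],[0,0,0],[0,0,0],[0,0,0],[0,0,0]]' --xyz '[[0.7,0.1,0],[1.4,0.25,0],[2.0,0.45,0],[2.6,0.7,0],[3.1,0.95,0],[3.7,1.3,0],[4.2,1.7,0],[4.7,2.15,0]]' --jaw '[0,0,0,0,0,0,0,0]'

```text
time_s: 6.4
eef_pos: [0.651, -0.0427, 0.1235]
eef_rot: [-0.001, 1.0, 0.029, -0.003]
wrist_force: [-7.0, 3.1, 1.4]
opening: 0.001
grasp_force: 3.0
```

```bash
python3 - <<'E'
from w import *
rows([[*fin(a),125] for a in (30,20,10,5,0)])
b=snap('side','s4.png')[140:250,180:330]; t=snap('wrist','w4.png')
cv2.imwrite('pics/c4.png',np.hstack([cv2.resize(t,(430,322)),cv2.resize(b,(370,322))])[:,:,::-1])
E
```

```text
t 6.4 tcp st [ 55.2   6.3 123.5] F [-7.   3.1  1.4]
dr [-0.02  0.05  0.  ]
[np.float64(52.08032638058333), np.float64(9.794228634059941), 125] [-0.32 -0.35 -0.15]
[np.float64(62.121196872152176), np.float64(-1.3912556635016706), 125] [ 0.69  0.76 -0.16]
[np.float64(69.74100665664048), np.float64(-13.613116897870352), 125] [ 1.45  1.99 -0.16]
[np.float64(72.66161505102609), np.float64(-19.997567011099925), 125] [ 1.74  2.63 -0.17]
[np.float64(75.0), np.float64(-26.5), 125] [ 1.98  3.28 -0.17]
```

View pics/c4.png

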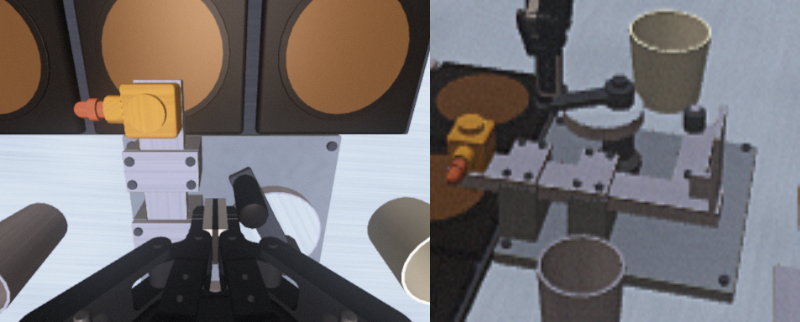

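The pictures show the grip just right of the fingertips, with the lever at about 25–30°. I'll go on to about 8° and then measure.

>>> send_rows --dr '[[0,0,0],[0,0,0],[0,0,0],[0,0,0],[0,0,0],[0,0,0],[0,0,0],[0,0,0]]' --xyz '[[0.45,0.4,0],[0.8,0.8,0],[1.1,1.2,0],[1.4,1.6,0],[1.65,2.0,0],[1.75,2.2,0],[1.75,2.2,0],[1.75,1.8,0]]' --jaw '[0,0,0,0,0,0,0,0]'

```text
time_s: 7.5
eef_pos: [0.672, -0.0603, 0.1246]
eef_rot: [-0.0, 1.0, 0.029, 0.001]
wrist_force: [0.6, -0.4, 0.1]
opening: 0.002
grasp_force: 0.0
```

>>> send_rows --dr '[[0,0,0],[0,0,0],[0,0,0],[0,0,0],[0,0,0],[0,0,0],[0,0,0],[0,0,0]]' --xyz '[[0,-1,0],[0,-1.5,-2],[0,-1.5,-5],[0,-1.5,-9],[-3,-1,-12],[-8,0,-13],[-13,0,-13],[-18,0,-13]]' --jaw '[0,0,0,0,0,0,0,0]'

```text
time_s: 8.5
eef_pos: [0.491, -0.0711, 0.2563]
eef_rot: [0.001, 1.0, 0.029, 0.002]
wrist_force: [-0.6, -0.8, 0.6]
opening: 0.0
grasp_force: 0.0
```

```bash
python3 - <<'E'
from w import *
rows([])
b=snap('side','s5.png')[140:250,180:330]; c=ctrl.calibration('wrist'); t=snap('wrist','w5.png')
np.save('cw5.npy',c,allow_pickle=True)
cv2.imwrite('pics/c5.png',np.hstack([t,cv2.resize(b,(288,384))])[:,:,::-1])
E
```

```text
t 8.5 tcp st [-106.1  -13.   256.3] F [-0.6 -0.8  0.6]
dr [ 0.01 -0.03  0.  ]
```

View pics/c5.png

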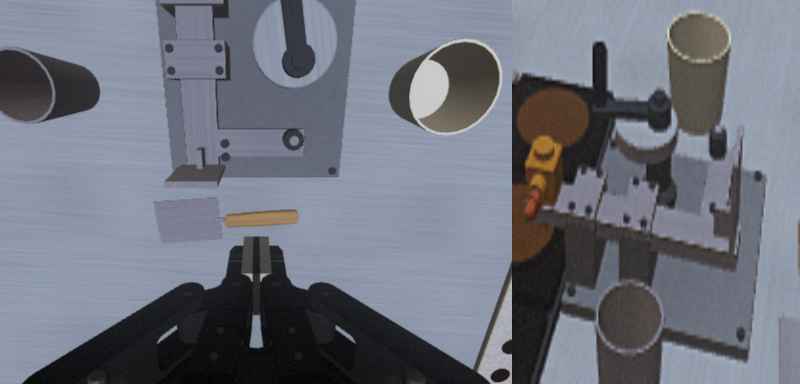

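The wrist picture shows the hub at (298,60), the lever running up and slightly left to about (292,2), and the roller at (293,139). In the side view the grip top is near (226,152). I'll compute the angle.

```bash
python3 - <<'E'
from w import *
c=np.load('cw5.npy',allow_pickle=True).item(); cs=ctrl.calibration('side')
t=cv2.cvtColor(cv2.imread('pics/w5.png'),cv2.COLOR_BGR2GRAY)
def mid(r,a=265,b=320):
    x=np.where(t[r,a:b]<70)[0]+a; return x.min(),x.max(),(x.min()+x.max())/2
pts=[]
for r in(0,8,16,24,32): m=mid(r); p=w2s(onz(c,m[2],r,.086)); pts.append(p); print(r,m,p.round(1))
pts=np.array(pts); print('angle',np.degrees(np.arctan(np.polyfit(pts[:,0],pts[:,1],1)[0])))
h=w2s(onz(c,298,60,.093)); print('hub',h, 'side hub',w2s(onz(cs,256.6,167.5,.093)))
print('grip side',w2s(onz(cs,225.8,152.5,.13)))
print('roller',w2s(onz(c,293,139,.08)))
for v in (168,186): print('plate top',[w2s(onz(c,u,v,.125)).round(1) for u in(168,224)])
E
```

```text
0 (np.int64(281), np.int64(300), np.float64(290.5)) [ 50.1 -41.   86. ]
8 (np.int64(282), np.int64(301), np.float64(291.5)) [ 44.1 -42.1  86. ]
16 (np.int64(283), np.int64(302), np.float64(292.5)) [ 37.9 -43.3  86. ]
24 (np.int64(284), np.int64(303), np.float64(293.5)) [ 31.7 -44.4  86. ]
32 (np.int64(285), np.int64(304), np.float64(294.5)) [ 25.3 -45.6  86. ]
angle 10.586094216094814
hub [  1.5493639  -48.99971207  93.        ] side hub [  0.85138057 -51.46990424  93.        ]
grip side [ 73.84326793 -38.67666663 130.        ]
roller [-71.83597163 -49.28300534  80.        ]
plate top [array([-91.3,  69. , 125. ]), array([-91.2,  18. , 125. ])]
plate top [array([-108.5,   70.7,  125. ]), array([-108.4,   18.6,  125. ])]
```

>>> send_rows --dr '[[0,0,0],[0,0,0],[0,0,0],[0,0,0],[0,0,0],[0,0,0],[0,0,0],[0,0,0]]' --xyz '[[5,-0.6,0],[10,-1.3,0],[15,-1.3,0],[18.1,-1.3,0],[18.1,-1.3,4],[18.1,-1.3,9],[18.1,-1.3,13.1],[18.1,-1.3,13.1]]' --jaw '[0,0,0,0,0,0,0,0]'

```text
time_s: 9.6
eef_pos: [0.6701, -0.0469, 0.1204]
eef_rot: [-0.001, 1.0, 0.029, -0.003]
wrist_force: [-0.3, -0.2, -0.2]
opening: 0.002
grasp_force: 0.0
```

```bash
python3 - <<'E'
from w import *
rows([[75.5,-28.5,125]])
E
```

```text
t 9.6 tcp st [ 74.1   1.  120.4] F [-0.3 -0.2 -0.2]
dr [-0.02  0.06  0.  ]
[75.5, -28.5, 125] [ 0.14  2.95 -0.47]
```

>>> send_rows --dr '[[0,0,0],[0,0,0],[0,0,0],[0,0,0],[0,0,0],[0,0,0],[0,0,0],[0,0,0]]' --xyz '[[0.1,0.8,0],[0.1,1.4,0],[0.1,1.8,0],[0.1,2.2,0],[0.1,2.6,0],[0.1,2.9,0],[0.1,2.95,0],[0.1,2.95,0]]' --jaw '[0,0,0,0,0,0,0,0]'

```text
time_s: 10.6
eef_pos: [0.6769, -0.0763, 0.1263]
eef_rot: [-0.0, 1.0, 0.029, 0.003]
wrist_force: [3.4, 5.6, 2.6]
opening: -0.004
grasp_force: 2.9
```

>>> send_rows --dr '[[0,0,0],[0,0,0],[0,0,0],[0,0,0],[0,0,0],[0,0,0],[0,0,0],[0,0,0]]' --xyz '[[0,-1.2,0],[0,-2.5,0],[0,-2.5,-4],[0,-2.5,-9],[-3,-3,-12],[-8,-4,-13],[-14,-5.5,-13],[-20,-7.5,-13]]' --jaw '[0,0,0,0,0,0,0,0]'

```text
time_s: 11.6
eef_pos: [0.4694, -0.0132, 0.2534]
eef_rot: [0.0, 1.0, 0.028, 0.0]
wrist_force: [-0.1, 0.1, 0.8]
opening: 0.0
grasp_force: 0.0
```

```bash
python3 - <<'E'
from w import *
rows([[-145,50,250],[-145,50,122]])
snap('side','s6.png'); c=ctrl.calibration('wrist'); np.save('cw6.npy',c,allow_pickle=True)
t=cv2.cvtColor(snap('wrist','w6.png'),cv2.COLOR_RGB2GRAY)
pts=[]
for r in(0,8,16,24,32,40):
    x=np.where(t[r]<70)[0]; x=x[x>proj(c,s2w([20,-35,86]))[0]-30]; x=x[x<proj(c,s2w([20,-65,86]))[0]+30]
    if len(x): p=w2s(onz(c,(x.min()+x.max())/2,r,.086)); pts.append(p); print(r,x.min(),x.max(),p.round(1))
b=cv2.imread('pics/s6.png')[140:250,180:330]
cv2.imwrite('pics/c6.png',np.hstack([cv2.imread('pics/w6.png'),cv2.resize(b,(288,384))]))
E
```

```text
t 11.6 tcp st [-124.4   46.   253.4] F [-0.1  0.1  0.8]
dr [ 0. -0. -0.]
[-145, 50, 250] [-2.06 -0.4   0.34]
[-145, 50, 122] [-2.06 -0.41 13.14]
0 326 383 [ 26.7 -33.2  86. ]
8 362 382 [ 20.8 -49.   86. ]
16 361 383 [ 14.8 -49.9  86. ]
24 355 388 [  8.7 -50.3  86. ]
32 352 388 [  2.4 -49.8  86. ]
40 326 385 [ -3.9 -37.7  86. ]
```

View pics/c6.png

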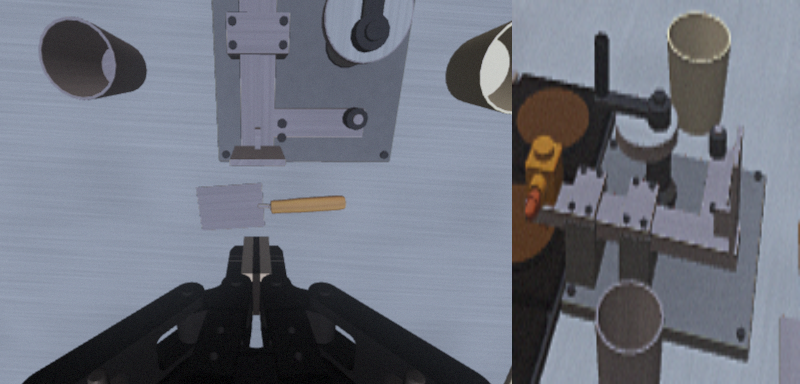

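```bash
python3 - <<'E'
from w import *
cs=ctrl.calibration('side'); print(w2s([.6769,-.0763,.126]))
for f in('s0','s5','s6'):
    g=cv2.imread('pics/'+('side0' if f=='s0' else f)+'.png')
    if f=='s0': continue
    k=cv2.inRange(g,(0,0,0),(75,75,75))[145:175,215:240]; ys,xs=np.where(k[:12]>0); 
    top=ys.min(); u=215+xs[ys<top+12].mean(); v=145+top+2; print(f,u,v,w2s(onz(cs,u,v,.13)).round(1))
E
```

```text
[ 79.23171578 -28.75770222 126.        ]
s5 225.0 154 [ 73.5 -30.3 130. ]
s6 226.0 152 [ 74.1 -41.4 130. ]
```

The lever now stands at about 0–2°, within need. Next I go behind the push plate, which is centred in y and at about x = −112.

>>> send_rows --dr '[[0,0,0],[0,0,0],[0,0,0],[0,0,0],[0,0,0],[0,0,0],[0,0,0],[0,0,0]]' --xyz '[[-2,-0.4,0],[-2.4,-0.4,3],[-2.4,-0.4,7],[-2.4,-0.4,11],[-2.4,-0.4,13],[-2,-0.4,13],[-1.5,-0.4,13],[-1,-0.4,13]]' --jaw '[0,0,0,0,0,0,0,0]'

```text
time_s: 12.7
eef_pos: [0.4627, -0.0106, 0.1247]
eef_rot: [0.0, 1.0, 0.029, 0.001]
wrist_force: [1.0, 0.3, -0.5]
opening: 0.005
grasp_force: 0.0
```

>>> send_rows --dr '[[0,0,0],[0,0,0],[0,0,0],[0,0,0],[0,0,0],[0,0,0],[0,0,0],[0,0,0]]' --xyz '[[0.3,0,0],[0.6,0,0],[0.9,0,0],[1.2,0,0],[1.5,0,0],[1.8,0,0],[2.1,0,0],[2.3,0,0]]' --jaw '[0,0,0,0,0,0,0,0]'

```text
time_s: 13.7
eef_pos: [0.4841, -0.009, 0.1231]
eef_rot: [-0.0, 1.0, 0.028, -0.0]
wrist_force: [-4.7, 0.1, 1.7]
opening: 0.001
grasp_force: 2.1
```

```bash
python3 - <<'E'
from w import *
rows([])
snap('side','s7.png'); c=ctrl.calibration('wrist'); np.save('cw7.npy',c,allow_pickle=True); snap('wrist','w7.png')
b=cv2.imread('pics/s7.png')[140:250,180:330]
cv2.imwrite('pics/c7.png',np.hstack([cv2.imread('pics/w7.png'),cv2.resize(b,(288,384))]))
E
```

```text
t 13.7 tcp st [-109.5   49.3  123.1] F [-4.7  0.1  1.7]
dr [-0.  0.  0.]
```

View pics/c7.png

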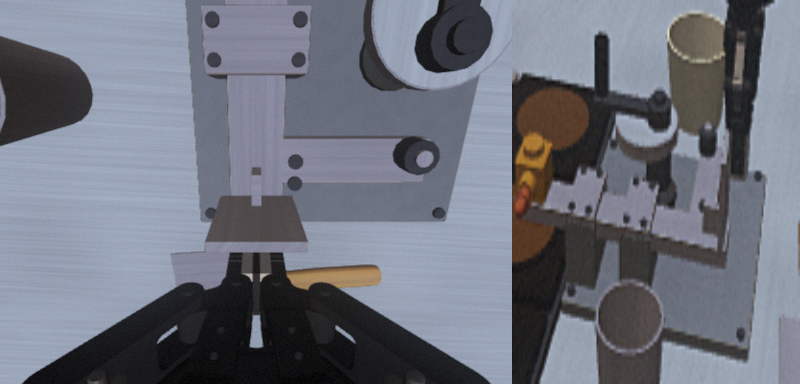

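The finger is pushing the plate (4.7 N) and the slide is moving; the roller at (416,157) is still short of the cam.

>>> send_rows --dr '[[0,0,0],[0,0,0],[0,0,0],[0,0,0],[0,0,0],[0,0,0],[0,0,0],[0,0,0]]' --xyz '[[0.25,0,0],[0.5,0,0],[0.75,0,0],[1.0,0,0],[1.25,0,0],[1.5,0,0],[1.75,0,0],[1.9,0,0]]' --jaw '[0,0,0,0,0,0,0,0]'

```text
time_s: 14.8
eef_pos: [0.5031, -0.0079, 0.1231]
eef_rot: [-0.0, 1.0, 0.028, -0.0]
wrist_force: [-5.3, 0.5, -2.2]
opening: 0.002
grasp_force: 2.1
```

>>> send_rows --dr '[[0,0,0],[0,0,0],[0,0,0],[0,0,0],[0,0,0],[0,0,0],[0,0,0],[0,0,0]]' --xyz '[[0.05,0,0],[0.1,0,0],[0.15,0,0],[0.2,0,0],[0.25,0,0],[0.3,0,0],[0.35,0,0],[0.4,0,0]]' --jaw '[0,0,0,0,0,0,0,0]'

```text
time_s: 15.8
eef_pos: [0.5071, -0.0078, 0.1233]
eef_rot: [-0.0, 1.0, 0.028, -0.0]
wrist_force: [-3.9, -0.1, -3.8]
opening: 0.002
grasp_force: 2.0
```

```bash
python3 - <<'E'
from w import *
rows([])
snap('side','s8.png'); c=ctrl.calibration('wrist'); np.save('cw8.npy',c,allow_pickle=True); snap('wrist','w8.png')
b=cv2.imread('pics/s8.png')[140:250,180:330]
cv2.imwrite('pics/c8.png',np.hstack([cv2.imread('pics/w8.png'),cv2.resize(b,(288,384))]))
E
```

```text
t 15.8 tcp st [-86.5  49.3 123.3] F [-3.9 -0.1 -3.8]
dr [-0.  0.  0.]
```

View pics/c8.png

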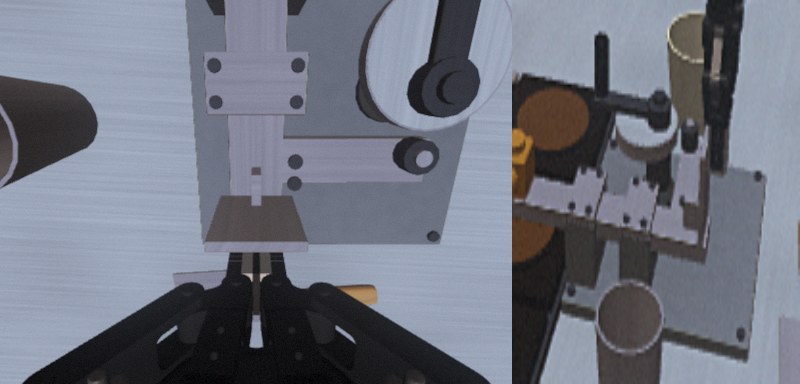

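The roller's front edge is near row 137 and the cam's edge near 132, so about 2–3 mm remains. I'll check the lever angle from this picture.

```bash
python3 - <<'E'
from w import *
c=np.load('cw8.npy',allow_pickle=True).item(); t=cv2.cvtColor(cv2.imread('pics/w8.png'),cv2.COLOR_BGR2GRAY)
pts=[]
for r in range(0,50,8):
    x=np.where(t[r,405:500]<75)[0]+405; p=w2s(onz(c,(x.min()+x.max())/2,r,.086)); pts.append(p); print(r,x.min(),x.max(),p.round(1))
pts=np.array(pts); print(np.degrees(np.arctan(np.polyfit(pts[:,0],pts[:,1],1)[0])))
print('hubcap',w2s(onz(c,456,83,.094)),'roller',w2s(onz(c,424,158,.08)))
E
```

```text
0 439 480 [ 42.2 -48.9  86. ]
8 438 478 [ 38.8 -49.   86. ]
16 436 476 [ 35.4 -48.8  86. ]
24 435 474 [ 31.9 -48.8  86. ]
32 433 473 [ 28.4 -48.9  86. ]
40 432 471 [ 24.8 -48.9  86. ]
48 430 469 [ 21.2 -48.7  86. ]
-0.42001563521788343
hubcap [  4.28582578 -50.60340765  94.        ] roller [-37.00912734 -50.18381163  80.        ]
```

>>> send_rows --dr '[[0,0,0],[0,0,0],[0,0,0],[0,0,0],[0,0,0],[0,0,0],[0,0,0],[0,0,0]]' --xyz '[[0.04,0,0],[0.08,0,0],[0.12,0,0],[0.15,0,0],[0.18,0,0],[0.2,0,0],[0.2,0,0],[0.2,0,0]]' --jaw '[0,0,0,0,0,0,0,0]'

```text
time_s: 16.9
eef_pos: [0.5091, -0.0077, 0.1233]
eef_rot: [0.0, 1.0, 0.028, 0.0]
wrist_force: [-4.4, 0.7, -2.8]
opening: 0.001
grasp_force: 1.8
```

>>> send_rows --dr '[[0,0,0],[0,0,0],[0,0,0],[0,0,0],[0,0,0],[0,0,0],[0,0,0],[0,0,0]]' --xyz '[[0.02,0,0],[0.04,0,0],[0.06,0,0],[0.08,0,0],[0.1,0,0],[0.12,0,0],[0.14,0,0],[0.15,0,0]]' --jaw '[0,0,0,0,0,0,0,0]'

```text
time_s: 17.9
eef_pos: [0.5106, -0.0076, 0.1233]
eef_rot: [0.0, 1.0, 0.028, 0.0]
wrist_force: [-4.2, 0.8, -1.6]
opening: 0.0
grasp_force: 2.0
```

>>> send_rows --dr '[[0,0,0],[0,0,0],[0,0,0],[0,0,0],[0,0,0],[0,0,0],[0,0,0],[0,0,0]]' --xyz '[[0.02,0,0],[0.04,0,0],[0.06,0,0],[0.08,0,0],[0.1,0,0],[0.1,0,0],[0.1,0,0],[0.1,0,0]]' --jaw '[0,0,0,0,0,0,0,0]'

```text
time_s: 18.9
eef_pos: [0.5116, -0.0075, 0.1233]
eef_rot: [0.0, 1.0, 0.028, 0.0]
wrist_force: [-3.4, 0.9, -1.8]
opening: 0.001
grasp_force: 1.8
```

>>> send_rows --dr '[[0,0,0],[0,0,0],[0,0,0],[0,0,0],[0,0,0],[0,0,0],[0,0,0],[0,0,0]]' --xyz '[[0.02,0,0],[0.04,0,0],[0.06,0,0],[0.08,0,0],[0.1,0,0],[0.1,0,0],[0.1,0,0],[0.1,0,0]]' --jaw '[0,0,0,0,0,0,0,0]'

```text
time_s: 19.9
eef_pos: [0.5121, -0.0075, 0.1233]
eef_rot: [0.0, 1.0, 0.028, -0.001]
wrist_force: [-6.6, -0.2, 1.7]
opening: -0.002
grasp_force: 3.3
```

>>> send_rows --dr '[[0,0,0],[0,0,0],[0,0,0],[0,0,0],[0,0,0],[0,0,0],[0,0,0],[0,0,0]]' --xyz '[[0.02,0,0],[0.03,0,0],[0.04,0,0],[0.05,0,0],[0.05,0,0],[0.05,0,0],[0.05,0,0],[0.05,0,0]]' --jaw '[0,0,0,0,0,0,0,0]'

```text
time_s: 20.9
eef_pos: [0.5122, -0.0075, 0.1233]
eef_rot: [0.0, 1.0, 0.029, -0.001]
wrist_force: [-9.0, 0.8, 2.7]
opening: -0.004
grasp_force: 4.3
```

```bash
python3 - <<'E'
from w import *
rows([])
E
```

```text
t 20.9 tcp st [-81.4  49.3 123.3] F [-9.   0.8  2.7]
dr [-0.    0.02  0.  ]
```

The slide has stopped and the force is rising (9 N), so the roller rests on the cam. I'll back off straight, rise, and do one last check.

>>> send_rows --dr '[[0,0,0],[0,0,0],[0,0,0],[0,0,0],[0,0,0],[0,0,0],[0,0,0],[0,0,0]]' --xyz '[[-0.5,0,0],[-2,0,0],[-4,0,0],[-5,0,-3],[-6,0,-7],[-8,0,-12],[-11,0,-15],[-13,0,-15]]' --jaw '[0,0,0,0,0,0,0,0]'

```text
time_s: 21.9
eef_pos: [0.3836, -0.0154, 0.2763]
eef_rot: [0.001, 1.0, 0.028, 0.003]
wrist_force: [-0.8, 0.6, -0.5]
opening: -0.004
grasp_force: 0.0
```

```bash
python3 - <<'E'
from w import *
a=snap('top','t9.png')[75:255,160:340]; b=snap('side','s9.png')[140:270,100:330]
cv2.imwrite('pics/c9.png',np.hstack([cv2.resize(a,(400,400),interpolation=2),cv2.resize(b,(400,400))])[:,:,::-1]); rows([])
E
```

```text
t 22.0 tcp st [-211.4   49.2  274. ] F [-0.4  0.3 -0.5]
dr [ 0.01 -0.03 -0.  ]
```

View pics/c9.png

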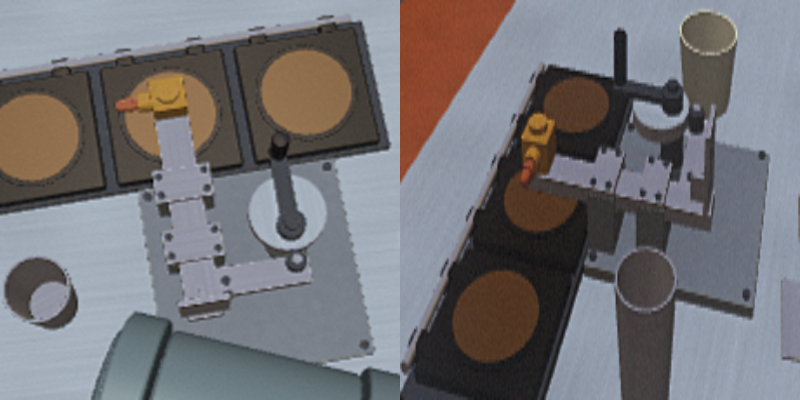

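The pictures show the lever pointing to the plates, the roller against the cam, and the spout over the middle plate. Nothing else has moved and the arm is clear.

```bash
python3 -c "
from bench import ctrl
print(ctrl.hand_in())"
```

```text
the job is handed in; nothing more can be done
None
```

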